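# Fit the toner cartridge in the desk printer

## Task

Load the printer: pull its front cover fully down, load the longer of the two black toner cartridges by way of the open cover, lying flat and pushed fully home in the bay against its stop, then push the cover back up until it is fully shut. Leave the short cartridge and everything else on the desk standing where it is.

Things in the scene. Friction and masses are not known exactly. Their poses are not given: they have to be found in the camera images.
- printer: White compact laser printer, fixed, 320 wide (y), 240 deep, 200 high. Origin on the desk midway below the cover's hinge; x into the machine (front faces -x), z up. Toner bay behind the cover: opening in the plane x=0, 194 wide, floor at z=78 mm, underside of the 40 mm thick roof at z=160; the bay ends at a stop at x=70. Below the bay the front is closed at x=0.
- cover (a joint): Angle (rad) of the printer's bottom-hinged front cover: 0 shut (upright), 1.571 fully down (level), opening to the printer's -x. White plate 240 wide, 150 tall, 12 thick. Hinge line along the printer's y at x=0, z=80 mm, in the plane of the inner face; the thickness lies outside it. Stiff hinge (0.3 N m): it stays where it is left.
- cover_lip (a point): Middle of the cover's free edge, on the inner face, 150 mm from the hinge. Axes: z from hinge to free edge, x the inner face's normal (into the bay when shut), y along the edge. Shut, the edge stands 30 mm above the printer's top, a lip to hook from behind. Fully down, the inner face is level at 80 mm above the desk, with 68 mm of free height below the cover.
- bay_home (a point): Point on the bay's floor where the origin of the long cartridge is when it is fully home: 40 mm behind the hinge line, at mid-width, 78 mm above the desk. Axes as the printer's.
- long_cartridge: The toner cartridge to load: black box with grey bands, 180 long (y), 60 wide (x), 45 high, about 0.5 kg, lying flat on the desk. Origin at the centre of its underside; y along its length, z up. Either end may go left.
- short_cartridge: The other toner cartridge, to be left alone: same look and section (60 x 45), but only 120 long (y). Origin at the centre of its underside.
- mug: White mug, 80 in diameter, 90 high, handle at its y side, beside the cover's swing. Origin at the centre of its underside.
- cactus: Cactus in a round black pot, 64 in diameter, 112 high in all, beside the cover's swing. Origin at the centre of its underside.
- mouse: White computer mouse, 110 long (x), 60 wide, 32 high. Origin at the centre of its underside.
- stapler: Black stapler, 120 long (x), 36 wide, 52 high. Origin at the centre of its underside.
- pen_cup: Empty dark metal pen cup, 72 in diameter, 100 high. Origin at the centre of its underside.
Not all that is in view belongs to the job. What is shaped like the long_cartridge but white is not meant.

How it is judged:
By the outcome, as a careful person would: the job done as asked, in the order asked, and still so for the second after the job is handed in, with the robot touching nothing.
It also fails if it takes over 72 s, if anything falls off the work surface, if the arm or the gripper's body presses on something with over 40 N, if the wrist force passes 120 N, or if a joint passes its speed limit or range.

## Robot

A 6-joint arm with a two-finger parallel gripper is mounted at the origin on the work surface. World frame = base frame: x ahead of the robot, y to its left, z up, the work surface at z = 0. Lengths are in m, angles in degrees, forces in N, time in s.
With the tool pointing down it reaches from about 0.35 to 0.875 m from the base axis. Payload 4.2 kg.
Tool frame: the origin (TCP) lies midway between the tips of the shut fingers; the grasp point (between the pads) lies 19 mm behind it; z points along the fingers, y is the direction in which the jaws open and shut (so a half turn about z gives the same grasp; the last joint's range is limited). The gripper opens to 87 mm and grips with 3 to 60 N. Pads are 19 mm wide; open, the fingers measure 117 mm over their backs; the gripper's body (75 mm by 190 mm) begins 51 mm behind the grasp point.
Start: joints at [87.582, 22.042, 0.453, 0, -68.411, -14.817], TCP at [0.185, 0.597, 0.223] pointing down, gripper open.
Joint ranges: [-179.83, 179.83], [-69.29, 118.12], [-61.27, 80.66], [-181.25, 117.63], [-171.15, -9.14], [-177.46, 177.46]. Speed limits (degrees/s): [159.86, 159.86, 180, 180, 180, 180].

## Interface

Orientations are given as a 3x3 rotation matrix whose columns are the frame's x, y, z axes.
In Python, from station import r gives the robot as it stands.
- The arm moves only by the tool carry_out, never from a script. Its argument "steps" is a list of rows, each a list of 2 entries, a list of its own where there are three numbers: the shift along the tool's x, y, z in cm, then the turn about the tool's z in degrees. In form: [[[x, y, z], twist], ...]. A call has 1 to 20 rows; each row is the pose to reach, as a shift and turn from the pose measured when the call began, along the tool's axes at that moment; what a row does not reach only later rows make up. A row lasts 1/10 s, in which the tool goes at most 50 mm and 8.59 degrees, less where a joint would pass 70% of its speed; a pose out of reach is approached as far as the arm can. A call with a gripper value outside its range is refused whole. "gripper" is the gripper's target within -1 to 1 (fully open at 1, half-way at 0, shut at -1), set as the call begins (left out, the last holds). The fingers move at their own pace and stop on an object; the grip force is fixed at half the most. Time passes only in rows, so rows that repeat a pose let the fingers close. It gives the time, the measured TCP pose, the force and the opening at its end, in the units of the state.
- r.sense(): the state, without advancing time (a new reading comes with each control period).
- r.capture(name): name is "scene" or "top"; returns the picture (480x640x3 uint8, red, green, blue); there is no depth.
- r.calibration(name): a dict with "camera_matrix" (3x3 intrinsics, pixels), "world_from_camera" (4x4, takes a point from camera to world coordinates). Camera axes: x right, y up, looking along -z (the intrinsics and any distortion apply to the point x, -y, -z); pixel columns grow to the right and rows downward; lengths in m; the calibration is good to about 2 mm. A picture is of the moment at which its call begins. calibration takes no time and is no camera call.
- r.finish_job(): hands the job in, once; it reports no verdict.
Trained networks look in the newest picture that a camera, given by its name, has taken for a name from the list of things; names that differ only in an ending like _2 or _b are one class to them, and where a whole thing is asked for, a point or a joint stands for the part that bears it (a point fixed in the world has none). Each returns a list of dicts, best first, with "confidence" (0 to 1); they miss things now and then, are a little off and sometimes report something else, mostly with a low value. They report only what shows in the picture. A call takes as long as a camera call. They do not tell look-alikes from the thing itself.
- r.cut_out(camera, target): "pixels" (480x640 bool, what is visible of it).
- r.place_of(camera, target): "centre" ([x, y, z] in m, in world coordinates, good to about 4 mm: a listed point, or the origin of a listed thing).
The state is a dict: "time_s": time; "joints": joint angles; "joint_velocities": joint speeds; "effort": joint torques, N m; "tcp_pos": TCP position; "ee_rot": TCP orientation; "wrist_force": force on the tool from outside, world axes, zero at the start; "moment": the same for the moment, N m; "gripper_width": opening from 0.0 (shut) to 1.0 (fully open).
Only numpy, scipy, OpenCV 4.12 (cv2) and the standard library are available. Lean on these libraries where they do the work, as an engineer would, in place of code of your own. Each camera call takes 0.05 s, during which the arm holds its last target. There are 200 camera calls.

## Working session

There is one attempt and no reset: what is moved stays moved. The work goes in short steps, Python scripts to look and compute and a tool call to move; the robot and the scene stay as the last step left them, time stands still between calls to the robot, and variables do not carry over. Pictures are saved under pics/ and viewed, about 8 in all and at most 12, crops included, and the job is handed in when it is done.

Besides the shell and the picture viewer there is one more tool, called after "Request:" by a JSON object that holds its "method" and its "body". carry_out: Moves the arm, as the interface text tells. Its arguments: {"type":"object","properties":{"steps":{"type":"array","items":{"type":"array"}},"gripper":{"type":"number"}},"required":["steps"]}

```bash
mkdir -p pics; ls; cat > m.py <<'E'
E
python3 - <<'E'
from station import r
import cv2,numpy as np
for c in("scene","top"):
    im=r.capture(c); cv2.imwrite(f"pics/{c}0.png",im[:,:,::-1])
    k=r.calibration(c); print(c,k["camera_matrix"].round(1).tolist(),k["world_from_camera"].round(3).tolist(), [x for x in k if x not in("camera_matrix","world_from_camera")])
    for t in "printer cover cover_lip bay_home long_cartridge short_cartridge mug cactus mouse stapler pen_cup".split():
        try: print(t,[(np.round(d["centre"],3).tolist(),round(d["confidence"],2)) for d in r.place_of(c,t)][:4])
        except Exception as e: print(t,e)
s=r.sense(); print({k:np.round(v,3).tolist() for k,v in s.items()})
E
```

```text
pics
scene [[531.0, 0.0, 324.1], [0.0, 531.0, 244.5], [0.0, 0.0, 1.0]] [[0.419, -0.744, 0.52, 1.109], [0.908, 0.348, -0.233, -0.404], [-0.008, 0.57, 0.821, 1.105], [0.0, 0.0, 0.0, 1.0]] []
printer [([0.675, 0.154, 0.002], 0.93)]
cover it knows: bay_home, cactus, cover_lip, long_cartridge, mouse, mug, pen_cup, printer, short_cartridge, stapler
cover_lip [([0.654, 0.133, 0.227], 0.56)]
bay_home [([0.7, 0.187, 0.078], 0.85), ([0.679, 0.153, 0.002], 0.56)]
long_cartridge [([0.438, -0.391, 0.001], 0.77), ([0.589, -0.577, -0.001], 0.73), ([0.19, -0.291, 0.0], 0.67)]
short_cartridge [([0.615, -0.307, -0.006], 0.91)]
mug [([0.471, 0.268, -0.0], 0.84)]
cactus []
mouse [([0.379, -0.194, -0.001], 0.58)]
stapler [([0.396, -0.022, -0.002], 0.85), ([0.657, 0.131, 0.23], 0.36)]
pen_cup [([0.767, -0.189, 0.002], 0.92)]
top [[444.5, 0.0, 323.1], [0.0, 444.5, 241.9], [0.0, 0.0, 1.0]] [[0.003, 0.987, -0.158, 0.346], [-1.0, 0.003, 0.002, -0.131], [0.002, 0.158, 0.988, 1.148], [0.0, 0.0, 0.0, 1.0]] []
printer [([0.673, 0.158, -0.0], 0.86)]
cover it knows: bay_home, cactus, cover_lip, long_cartridge, mous
[... 163 characters left out ...]
85, -0.002], 0.87), ([0.592, -0.579, -0.001], 0.71), ([0.442, -0.387, -0.001], 0.57)]
short_cartridge [([0.614, -0.308, 0.002], 0.71)]
mug [([0.471, 0.262, 0.001], 0.93)]
cactus []
mouse [([0.382, -0.191, 0.001], 0.74)]
stapler [([0.7, 0.186, 0.081], 0.26)]
pen_cup [([0.766, -0.191, 0.001], 0.98)]
{'time_s': 1.1, 'joints': [87.583, 22.042, 0.454, 0.0, -68.413, -14.817], 'joint_velocities': [-0.038, -0.052, 0.051, -0.036, 0.119, -0.128], 'effort': [0.0, -39.048, 18.762, 4.224, 0.015, -0.0], 'tcp_pos': [0.185, 0.597, 0.223], 'ee_rot': [[0.955, -0.296, 0.0], [-0.296, -0.955, -0.0], [0.0, 0.0, -1.0]], 'wrist_force': [-0.361, -0.58, 0.424], 'moment': [0.027, 0.038, 0.028], 'gripper_width': 1.004}
```

View pics/scene0.png

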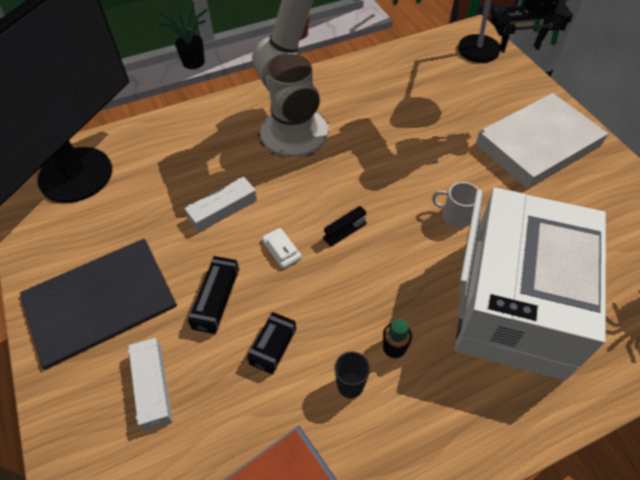

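View pics/top0.png

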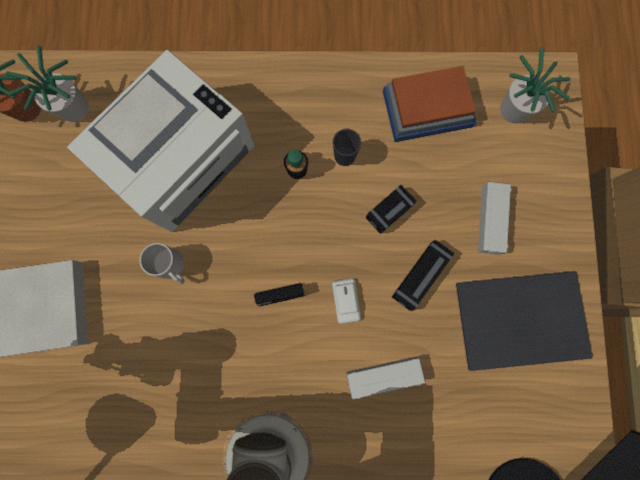

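The long black cartridge is at top (423,275). It could be confused with the short black one at (391,209) and the white boxes at (386,378) and (495,218). The printer front faces the lower right, with the lip along (163,207) to (240,135). Next I'll fit poses by silhouette.

```bash
cat > m.py <<'E'
from station import r
import cv2,numpy as np
from scipy.optimize import minimize
def proj(c,P):
    k=r.calibration(c);T=np.linalg.inv(k["world_from_camera"]);p=np.asarray(P)@T[:3,:3].T+T[:3,3]
    q=(p*[1,-1,-1])@k["camera_matrix"].T
    return q[:,:2]/q[:,2:]
def box(x0,x1,y0,y1,z0,z1): return np.array([[x,y,z] for x in(x0,x1) for y in(y0,y1) for z in(z0,z1)],float)
def tf(P,x,y,a): 
    c,s=np.cos(a),np.sin(a); return P@np.array([[c,-s,0],[s,c,0],[0,0,1]]).T+[x,y,0]
def cover(th):
    P=box(-.012,0,-.12,.12,0,.15);c,s=np.cos(th),np.sin(th)  # tilt to -x
    return np.c_[P[:,0]*c-P[:,2]*s,P[:,1],P[:,0]*s+P[:,2]*c+.08]
def sil(c,parts):
    m=np.zeros((480,640),np.uint8)
    h=[]
    for P in parts:
        m1=np.zeros((480,640),np.uint8)
        cv2.fillConvexPoly(m1,np.round(cv2.convexHull(proj(c,P).astype(np.float32))*16).astype(np.int32),255,cv2.LINE_AA,4); m=np.maximum(m,m1)
    return m/255.
def fit(masks,model,p0,step):
    f=lambda p:sum(1-np.minimum(s:=sil(c,model(p)),m).sum()/np.maximum(s,m).sum() for c,m in masks.items())
    st=np.vstack([p0]+[np.add(p0,np.eye(len(p0))[i]*step[i]) for i in range(len(p0))])
    o=minimize(f,p0,method="Nelder-Mead",options=dict(initial_simplex=st,xatol=1e-4,fatol=1e-5,maxiter=400)); return o.x,o.fun
printer=lambda p:[tf(box(0,.24,-.16,.16,0,.2),*p[:3]),tf(cover(p[3]),*p[:3])]
cart=lambda L:lambda p:[tf(box(-.03,.03,-L/2,L/2,0,.045),*p[:3])]
def masks(t,near,cams=("scene","top")):
    o={}
    for c in cams:
        q=proj(c,[near])[0]
        for d in r.cut_out(c,t):
            m=d["pixels"]; ys,xs=np.nonzero(m)
            if np.hypot(xs.mean()-q[0],ys.mean()-q[1])<40: o[c]=m.astype(float);break
    return o
E
python3 - <<'E'
from m import *
for c in("scene","top"): r.capture(c)
mp=masks("printer",[.76,.24,.1]); ml=masks("long_cartridge",[.44,-.389,.02]); ms=masks("short_cartridge",[.615,-.307,.02])
print(mp.keys(),ml.keys(),ms.keys())
for a0 in(.75,.9):
  for th in(0,.25): 
    p,f=fit(mp,printer,[.675,.155,a0,th],[.01,.01,.1,.15]); print("printer",p.round(4),f)
for c in mp: print(c,[fit({c:mp[c]},printer,[.675,.155,.8,.1],[.01,.01,.1,.15])[0].round(3)])
for a0 in(-.6,.6,.9):
  pl,f=fit(ml,cart(.18),[.44,-.389,a0],[.01,.01,.2]); print("long",pl.round(4),f)
for c in ml: print(c,fit({c:ml[c]},cart(.18),[.44,-.389,-.6],[.01,.01,.2]))
ps,f=fit(ms,cart(.12),[.615,-.307,-.6],[.01,.01,.2]); print("short",ps.round(4),f)
for t in ("cactus","mug"):
  for c in("scene","top"): print(t,c,[(np.round(d["centre"],3).tolist(),round(d["confidence"],2)) for d in r.place_of(c,t)][:4])
im=cv2.imread("pics/scene0.png")
a=cv2.resize(im[180:380,430:630],(600,600),interpolation=3)
cv2.imwrite("pics/cropP.png",a)
im=cv2.imread("pics/top0.png");a=cv2.resize(im[180:330,350:500],(400,400),interpolation=3)
b=cv2.resize(im[90:240,120:270],(400,400),interpolation=3); cv2.imwrite("pics/cropL.png",np.hstack([a,b]))
E
```

```text
dict_keys(['scene', 'top']) dict_keys(['scene', 'top']) dict_keys(['scene', 'top'])
printer [0.6696 0.1561 0.8472 0.1558] 0.06602450149644745
printer [0.6707 0.1553 0.8468 0.1533] 0.06626207972409326
printer [0.6706 0.1557 0.8469 0.1547] 0.06606238595935776
printer [0.6702 0.1558 0.8455 0.1549] 0.06572147585256727
scene [array([0.67 , 0.155, 0.853, 0.151])]
top [array([0.674, 0.156, 0.852, 0.136])]
long [ 0.4404 -0.3859  0.9283] 0.1914940040563673
long [ 0.4406 -0.3861  0.929 ] 0.19220175419573915Traceback (most recent call last):
  File "<stdin>", line 10, in <module>
  File "m.py", line 24, in fit
    o=minimize(f,p0,method="Nelder-Mead",options=dict(initial_simplex=st,xatol=1e-4,fatol=1e-5,maxiter=400)); return o.x,o.fun
    res = _minimize_neldermead(fun, x0, args, callback, bounds=bounds,
                               **options)
    fxr = func(xr)
    fx = function(np.copy(x), *(wrapper_args + args))
  File "m.py", line 22, in <lambda>
    f=lambda p:sum(1-np.minimum(s:=sil(c,model(p)),m).sum()/np.maximum(s,m).sum() for c,m in masks.items())
               ~~~^^^^^^^^^^^^^^^^^^^^^^^^^^^^^^^^^^^^^^^^^^^^^^^^^^^^^^^^^^^^^^^^^^^^^^^^^^^^^^^^^^^^^^^^^
  File "m.py", line 22, in <genexpr>
    f=lambda p:sum(1-np.minimum(s:=sil(c,model(p)),m).sum()/np.maximum(s,m).sum() for c,m in masks.items())
                                   ~~~^^^^^^^^^^^^
  File "m.py", line 19, in sil
    cv2.fillConvexPoly(m1,np.round(cv2.convexHull(proj(c,P).astype(np.float32))*16).astype(np.int32),255,cv2.LINE_AA,4); m=np.maximum(m,m1)
                                                  ~~~~^^^^^
  File "m.py", line 5, in proj
    k=r.calibration(c);T=np.linalg.inv(k["world_from_camera"]);p=np.asarray(P)@T[:3,:3].T+T[:3,3]
ValueError: time passes only in moves, steps and waits
```

```bash
sed -i 's/^def proj/import functools\ncal=functools.lru_cache(None)(lambda c:r.calibration(c))\ndef proj/; s/k=r.calibration(c);T/k=cal(c);T/' m.py
python3 - <<'E'
from m import *
im={c:r.capture(c) for c in("scene","top")}
ml=masks("long_cartridge",[.44,-.389,.02]); ms=masks("short_cartridge",[.615,-.307,.02]); mp=masks("printer",[.76,.24,.1])
for c in ml: print(c,fit({c:ml[c]},cart(.18),[.44,-.389,.9],[.01,.01,.2]))
print("long",fit(ml,cart(.18),[.44,-.389,.9],[.01,.01,.2]))
print("short",fit(ms,cart(.12),[.615,-.307,.9],[.01,.01,.2]))
p,f=fit(mp,printer,[.672,.156,.85,.15],[.01,.01,.1,.15]);print(p,f)
from math import *
def loc(q): d=np.array(q)-p[:2]; c,s=cos(p[2]),sin(p[2]); return (d@[c,s],d@[-s,c])
print("mug",loc([.471,.265]),"cup",loc([.766,-.19]))
for c in im:
    a=im[c][:,:,::-1].copy()
    for P in printer(p)+cart(.18)([.4405,-.386,.929]):
        q=proj(c,P)
        for i in range(8):
            for j in(1,2,4):
                if not i&j: cv2.line(a,tuple(q[i].astype(int)),tuple(q[i|j].astype(int)),(0,0,255) ,1)
    im[c]=a
A=cv2.resize(im["scene"][180:380,450:650],(400,400),interpolation=2)
B=cv2.resize(im["top"][30:250,50:270],(400,400),interpolation=2)
C=cv2.resize(im["top"][190:330,350:490],(200,200),interpolation=2)
B[200:,200:]=C
cv2.imwrite("pics/crop1.png",np.hstack([A,B]))
E
```

```text
scene (array([ 0.43927987, -0.38613213,  0.94840088]), np.float64(0.08194960810929486))
top (array([ 0.442325  , -0.38516235,  0.903015  ]), np.float64(0.10104400702394734))
long (array([ 0.44085058, -0.3861153 ,  0.94429459]), np.float64(0.19280829829567314))
short (array([ 0.61215313, -0.3090827 ,  0.73822564]), np.float64(0.2009407058896009))
[0.67077095 0.15546462 0.84928921 0.16081906] 0.05555009968622959
mug (np.float64(-0.04971172548721514), np.float64(0.22234022528374653)) cup (np.float64(-0.1964782716470891), np.float64(-0.29968427694608335))
```

View pics/crop1.png

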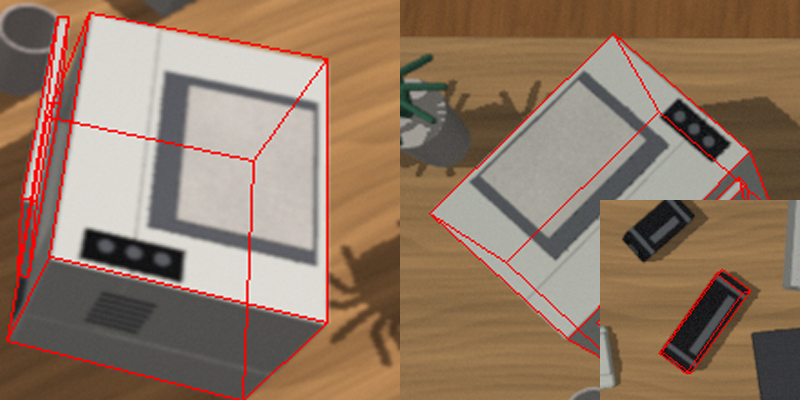

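The overlay matches the printer, whose cover is about 0.16 rad ajar, and the long cartridge. Moving now to hover behind the lip, fingers shut and tool x along the printer's x.

Request:
{"method": "carry_out", "body": {"steps": [[[0,0,-5],0],[[0,0,-9.7],0],[[5,2.2,-9.7],-8],[[10,4.3,-9.7],-16],[[15,6.5,-9.7],-24],[[20,8.6,-9.7],-32],[[25,10.8,-9.7],-40],[[30,12.9,-9.7],-48],[[35,15.1,-9.7],-56],[[40,17.2,-9.7],-62],[[45,19.4,-9.7],-65.9],[[50,21.5,-9.7],-65.9],[[55,23.7,-9.7],-65.9],[[60.3,26,-9.7],-65.9],[[60.3,26,-9.7],-65.9],[[60.3,26,-9.7],-65.9],[[60.3,26,-9.7],-65.9]], "gripper": -1}}

```text
time_s: 3.6
tcp_pos: [0.6853, 0.1679, 0.3179]
ee_rot: [[0.663, 0.748, -0.002], [0.748, -0.663, -0.001], [-0.002, -0.001, -1.0]]
wrist_force: [0.3, 0.2, 0.2]
gripper_width: 0.003
```

```bash
python3 - <<'E'
from m import *
im={c:r.capture(c)[:,:,::-1].copy() for c in("scene","top")}
A=cv2.resize(im["scene"][100:340,400:640],(400,400),interpolation=2)
B=cv2.resize(im["top"][30:310,50:330],(400,400),interpolation=2)
cv2.imwrite("pics/g1.png",np.hstack([A,B]))
E
```

```text
(no output)
```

View pics/g1.png

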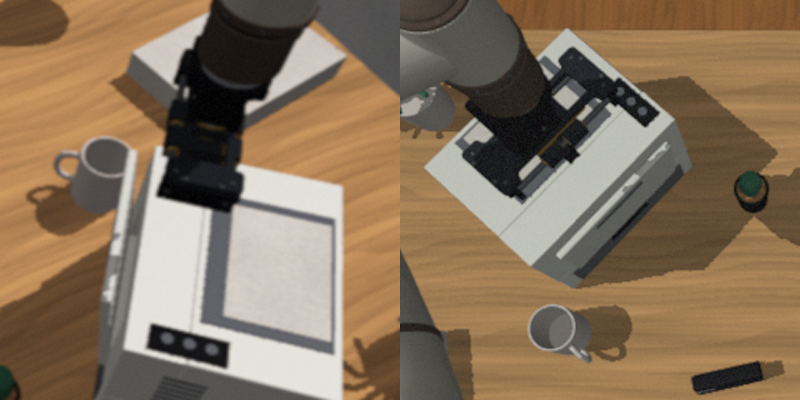

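Picture: the shut fingers hang over the printer top just behind the lip. The gripper body is wide along the jaw axis, and mug and cactus are clear of the swing. Now descend and pull the cover down along its arc.

Request:
{"method": "carry_out", "body": {"steps": [[[0,0,5],0],[[0,0,10.3],0],[[0,0,10.3],0],[[-1.5,0,10.3],0],[[-2.9,0,10.4],0],[[-4.9,0,10.9],0],[[-6.8,0,11.6],0],[[-8.5,0,12.6],0],[[-10.1,0,13.9],0],[[-11.5,0,15.4],0],[[-12.6,0,17.1],0],[[-13.5,0,18.9],0],[[-14.1,0,20.8],0],[[-14.4,0,22.8],0],[[-14.4,0,24.0],0],[[-14.4,0,24.1],0],[[-14.4,0,24.1],0],[[-14.4,0,20],0]]}}

```text
time_s: 5.5
tcp_pos: [0.5854, 0.0621, 0.1158]
ee_rot: [[0.66, 0.751, -0.011], [0.751, -0.66, -0.002], [-0.009, -0.006, -1.0]]
wrist_force: [0.1, 0.1, -1.0]
gripper_width: 0.003
```

Fully-down path done. Next: lift, then hover over the long cartridge with jaws across its width. I'll check the cover picture from there.

Request:
{"method": "carry_out", "body": {"steps": [[[0,0,-5],0],[[0,0,-10],0],[[-4.3,1.9,-13.2],8],[[-8.6,3.8,-13.2],16],[[-13,5.6,-13.2],24],[[-17.3,7.5,-13.2],32],[[-21.6,9.3,-13.2],40],[[-26,11.2,-13.2],48],[[-30.3,13,-13.2],56],[[-34.6,14.9,-13.2],64],[[-39,16.8,-13.2],72],[[-43.3,18.6,-13.2],80],[[-43.3,18.6,-13.2],85.7],[[-43.3,18.6,-13.2],85.7],[[-43.3,18.6,-13.2],85.7]], "gripper": 1}}

```text
time_s: 7.0
tcp_pos: [0.441, -0.3852, 0.2511]
ee_rot: [[0.8, -0.6, -0.009], [-0.6, -0.8, -0.003], [-0.006, 0.008, -1.0]]
wrist_force: [0.2, 0.9, 0.7]
gripper_width: 0.994
```

```bash
python3 - <<'E'
from m import *
im={c:r.capture(c)[:,:,::-1].copy() for c in("scene","top")}
for c in im:
    print(c,[(np.round(d["centre"],3).tolist(),round(d["confidence"],2)) for d in r.place_of(c,"cover_lip")][:3])
    for P,col in [(x,(0,0,255)) for x in printer([.671,.1555,.849,1.571])]+[(cart(.18)([.441,-.386,.93])[0],(0,255,0))]:
        q=proj(c,P)
        for i in range(8):
            for j in(1,2,4):
                if not i&j: cv2.line(im[c],tuple(q[i].astype(int)),tuple(q[i|j].astype(int)),col,1)
cv2.imwrite("pics/g2.png",np.hstack([cv2.resize(im["scene"][160:400,400:640],(400,400)),cv2.resize(im["top"][90:370,150:430],(400,400))]))
s=r.sense();print(s["time_s"],s["tcp_pos"],s["ee_rot"],s["joints"])
E
```

```text
scene [([0.574, 0.04, 0.082], 0.91)]
top [([0.573, 0.046, 0.077], 0.76)]
7.2 [ 0.44113245 -0.38463062  0.2508111 ] [[ 0.79984572 -0.60012302 -0.00995927]
 [-0.60017191 -0.79986658 -0.00266957]
 [-0.00636402  0.00811251 -0.99994684]] [-25.03405349  17.2950247   -2.63199635   0.4031139  -70.52573296
  78.01655768]
```

View pics/g2.png

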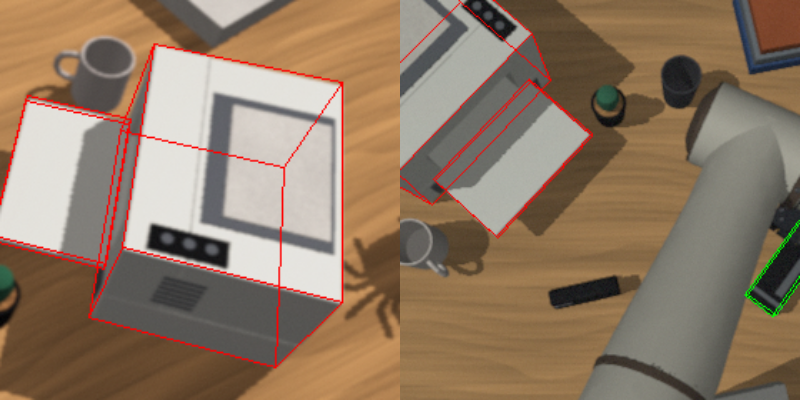

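The cover is fully down: the model edges coincide with it in both views, and lip z is about 0.08. Mug and cactus are untouched. Descend and grasp.

Request:
{"method": "carry_out", "body": {"steps": [[[0.1,0,5],0],[[0.2,0,10],0],[[0.2,-0.1,15],0],[[0.2,-0.1,20],0],[[0.2,-0.1,22.5],0],[[0.2,-0.1,23.8],0],[[0.2,-0.1,23.8],0]]}}

```text
time_s: 7.9
tcp_pos: [0.4406, -0.3849, 0.0115]
ee_rot: [[0.801, -0.599, -0.013], [-0.599, -0.801, -0.001], [-0.009, 0.009, -1.0]]
wrist_force: [0.0, 0.3, 0.3]
gripper_width: 1.0
```

Request:
{"method": "carry_out", "body": {"steps": [[[0,0,0],0],[[0,0,0],0],[[0,0,0],0],[[0,0,0],0],[[0,0,0],0],[[0,0,-2],0],[[0,0,-6],0],[[0,0,-11],0],[[0,0,-16],0],[[0,0,-20],0],[[0,0,-20],0],[[0,0,-20],0]], "gripper": -1}}

```text
time_s: 9.1
tcp_pos: [0.4423, -0.3835, 0.2104]
ee_rot: [[0.8, -0.6, -0.013], [-0.6, -0.8, 0.001], [-0.011, 0.007, -1.0]]
wrist_force: [-1.0, -0.1, -6.9]
gripper_width: 0.687
```

Request:
{"method": "carry_out", "body": {"steps": [[[-1.2,-4,-4],0],[[-2.7,-8.5,-5.2],1],[[-4.2,-13.2,-5.2],2],[[-5.7,-17.9,-5.2],3],[[-7.2,-22.6,-5.2],4.5],[[-8.7,-27.3,-5.2],4.5],[[-10.2,-32,-5.2],4.5],[[-11.7,-36.7,-5.2],4.5],[[-13.2,-41.4,-5.2],4.5],[[-14.2,-44.8,-5.2],4.5],[[-14.9,-46.8,-5.2],4.5],[[-14.9,-46.8,-5.2],4.5],[[-14.9,-46.8,-5.2],4.5],[[-14.9,-46.8,-5.2],4.5]]}}

```text
time_s: 10.5
tcp_pos: [0.6036, 0.0791, 0.2594]
ee_rot: [[0.75, -0.662, -0.017], [-0.662, -0.75, 0.0], [-0.013, 0.011, -1.0]]
wrist_force: [0.1, 0.1, -4.6]
gripper_width: 0.684
```

```bash
cat >> m.py <<'E'
PR=np.array([.671,.1555]);YAW=.849
def st():
    s=r.sense();R=s["ee_rot"];c,sn=np.cos(YAW),np.sin(YAW);d=s["tcp_pos"][:2]-PR
    print("t",s["time_s"],"tcp",s["tcp_pos"].round(4),"xp,yp(mm)",(1e3*d@[c,sn]).round(1),(1e3*d@[-sn,c]).round(1),"xang",np.degrees(np.arctan2(R[1,0],R[0,0])).round(2),"z",R[:,2].round(4),"F",s["wrist_force"].round(1),"w",s["gripper_width"],"j",s["joints"].round(1))
    return s
E
python3 - <<'E'
from m import *
s=st()
for c in("scene","top"):
    r.capture(c)
    m=masks("long_cartridge",[*s["tcp_pos"][:2],s["tcp_pos"][2]+.01],(c,))
    for k in m:
        print(c,fit(m,lambda p:[tf(box(-.03,.03,-.09,.09,s["tcp_pos"][2]-.0115,s["tcp_pos"][2]+.0335),*p)],[*s["tcp_pos"][:2],.85],[.01,.01,.1]))
E
```

```text
t 10.5 tcp [0.6036 0.0791 0.2594] xp,yp(mm) -101.9 0.1 xang -41.44 z [-1.650e-02  3.000e-04 -9.999e-01] F [ 0.1  0.1 -4.6] w 0.6841247103483633 j [ 22.5  19.7   2.4  -0.4 -73.5  26.2]
scene (array([0.60507937, 0.07702561, 0.84588555]), np.float64(0.3389068856516493))
top (array([0.60456837, 0.07935627, 0.84735856]), np.float64(0.4094199296835991))
```

Request:
{"method": "carry_out", "body": {"steps": [[[0.1,0,5],0],[[0.1,0.1,10],0],[[0.2,0.1,14],0],[[0.2,0.1,16],0],[[0.2,0.1,16.6],0],[[0.2,0.1,16.8],0],[[0.2,0.1,16.8],0]]}}

```text
time_s: 11.4
tcp_pos: [0.6042, 0.0776, 0.0944]
ee_rot: [[0.75, -0.662, -0.01], [-0.662, -0.75, 0.002], [-0.009, 0.005, -1.0]]
wrist_force: [-0.3, 0.2, -6.4]
gripper_width: 0.694
```

```bash
python3 -c "
from m import *
st()"
```

```text
t 11.4 tcp [0.6042 0.0776 0.0944] xp,yp(mm) -102.6 -1.3 xang -41.44 z [-0.0098  0.0024 -0.9999] F [-0.3  0.2 -6.4] w 0.6936751508084036 j [ 22.3  27.4 -10.7  -0.4 -52.3  26.5]
```

Request:
{"method": "carry_out", "body": {"steps": [[[0,0,0.2],0],[[0,0,0.3],0],[[0,0,0.3],0]]}}

```text
time_s: 11.7
tcp_pos: [0.6053, 0.078, 0.0928]
ee_rot: [[0.75, -0.662, -0.007], [-0.662, -0.75, 0.003], [-0.007, 0.002, -1.0]]
wrist_force: [0.0, -0.2, -2.4]
gripper_width: 0.687
```

Request:
{"method": "carry_out", "body": {"steps": [[[0,0,0],0],[[0,0,0],0],[[0,0,0],0],[[0,0,0],0],[[0,0,-4],0],[[0,0,-9],0],[[0,0,-14],0],[[0,0,-14],0]], "gripper": 1}}

```text
time_s: 12.5
tcp_pos: [0.6106, 0.0781, 0.242]
ee_rot: [[0.751, -0.661, 0.01], [-0.661, -0.751, 0.006], [0.003, -0.012, -1.0]]
wrist_force: [-0.2, 0.9, 0.2]
gripper_width: 1.001
```

```bash
python3 - <<'E'
from m import *
s=st()
for c in("scene","top"):
    r.capture(c)
    m=masks("long_cartridge",[.602,.078,.1],(c,))
    for k in m: print(c,fit(m,lambda p:[tf(box(-.03,.03,-.09,.09,.08,.125),*p)],[.602,.078,.85],[.01,.01,.1]))
    print([(np.round(d["centre"],3).tolist(),round(d["confidence"],2)) for d in r.place_of(c,"long_cartridge")][:4])
E
```

```text
t 12.5 tcp [0.6106 0.0781 0.242 ] xp,yp(mm) -98.0 -5.8 xang -41.35 z [ 0.0102  0.0064 -0.9999] F [-0.2  0.9  0.2] w 1.0011990682412495 j [ 22.3  20.1   0.4  -0.1 -69.6  26.4]
scene (array([0.60444168, 0.0774881 , 0.85082658]), np.float64(0.09111817114441623))
[([0.191, -0.288, 0.001], 0.75), ([0.601, 0.072, 0.084], 0.74)]
top (array([0.60632759, 0.07796526, 0.84779379]), np.float64(0.49572417626431464))
[([0.604, 0.077, 0.081], 0.79), ([0.192, -0.287, 0.002], 0.64), ([0.593, -0.583, -0.001], 0.6), ([0.574, 0.044, 0.078], 0.23)]
```

The cartridge lies on the cover at about x=-102 mm, y=-1.5 mm, with the right yaw. The vertical tool's body blocks the last stretch of the push, so I'll try reaching past the arm's limit, away from everything, to get a tilt outward.

Request:
{"method": "carry_out", "body": {"steps": [[[0,0,-5],0],[[-1,-2,-10],0],[[-3.5,-6,-13],0],[[-6,-10,-13],0],[[-8.5,-14,-13],0],[[-11,-18,-13],0],[[-13.5,-22,-13],0],[[-16,-26,-13],0],[[-18.5,-30,-13],0],[[-21,-34,-13],0],[[-23.5,-38,-13],0],[[-24.7,-41,-13],0],[[-24.7,-43,-13],0],[[-24.7,-45,-13],0],[[-24.7,-47,-13],0],[[-24.7,-49,-13],0],[[-24.7,-51,-13],0],[[-24.7,-53,-13],0]], "gripper": -1}}

```text
time_s: 14.6
tcp_pos: [0.691, 0.5663, 0.3153]
ee_rot: [[0.749, -0.662, 0.021], [-0.663, -0.749, 0.026], [-0.001, -0.034, -0.999]]
wrist_force: [0.3, -0.3, -0.6]
gripper_width: 0.008
```

```bash
python3 -c "
from m import *
st()"
```

```text
t 14.6 tcp [0.691  0.5663 0.3153] xp,yp(mm) 321.6 256.4 xang -41.49 z [ 0.0214  0.026  -0.9994] F [ 0.3 -0.3 -0.6] w 0.008031356294551113 j [  49.6   58.    80.7   -0.  -110.7   -1.1]
```

Request:
{"method": "carry_out", "body": {"steps": [[[0,-20,-10],0],[[0,-40,-20],0],[[0,-60,-30],0],[[0,-80,-40],0],[[0,-100,-50],0],[[0,-100,-50],0],[[0,-100,-50],0],[[0,-100,-50],0]]}}

```text
time_s: 15.4
tcp_pos: [0.6713, 0.6021, 0.3222]
ee_rot: [[0.749, -0.661, 0.051], [-0.663, -0.747, 0.049], [0.005, -0.07, -0.998]]
wrist_force: [1.0, 0.8, -0.2]
gripper_width: 0.009
```

```bash
python3 -c "
from m import *
st()"
```

```text
t 15.4 tcp [0.6713 0.6021 0.3222] xp,yp(mm) 335.5 294.8 xang -41.51 z [ 0.0506  0.0493 -0.9975] F [ 1.   0.8 -0.2] w 0.008505765244974092 j [  52.3   57.7   80.6    0.6 -108.9   -3.6]
```

Tilt builds up by about 2° per call when held at the reach limit, so I'll repeat that with short calls.

Request:
{"method": "carry_out", "body": {"steps": [[[0,-30,-3],0],[[0,-60,-6],0]]}}

```text
time_s: 15.6
tcp_pos: [0.681, 0.6249, 0.3019]
ee_rot: [[0.748, -0.659, 0.079], [-0.663, -0.745, 0.073], [0.011, -0.107, -0.994]]
wrist_force: [-0.0, 0.1, 0.6]
gripper_width: 0.006
```

Request:
{"method": "carry_out", "body": {"steps": [[[0,-30,-3],0],[[0,-60,-6],0]]}}

```text
time_s: 15.8
tcp_pos: [0.6894, 0.6458, 0.2838]
ee_rot: [[0.748, -0.655, 0.106], [-0.664, -0.742, 0.095], [0.016, -0.142, -0.99]]
wrist_force: [-1.0, -0.4, -0.5]
gripper_width: 0.004
```

Request:
{"method": "carry_out", "body": {"steps": [[[0,-30,0],0],[[0,-60,0],0],[[0,-90,0],0],[[0,-90,0],0]]}}

```text
time_s: 16.2
tcp_pos: [0.7009, 0.6781, 0.2424]
ee_rot: [[0.747, -0.651, 0.134], [-0.664, -0.738, 0.119], [0.021, -0.178, -0.984]]
wrist_force: [0.7, 0.2, 0.5]
gripper_width: 0.006
```

Request:
{"method": "carry_out", "body": {"steps": [[[0,-30,10],0],[[0,-60,20],0]]}}

```text
time_s: 16.4
tcp_pos: [0.7157, 0.7016, 0.2028]
ee_rot: [[0.747, -0.646, 0.16], [-0.665, -0.733, 0.142], [0.025, -0.212, -0.977]]
wrist_force: [-0.9, -0.7, -0.4]
gripper_width: 0.005
```

```bash
python3 -c "
from m import *
st()"
```

```text
t 16.4 tcp [0.7157 0.7016 0.2028] xp,yp(mm) 439.4 327.3 xang -41.67 z [ 0.1597  0.1424 -0.9768] F [-0.9 -0.7 -0.4] w 0.0046196153755404985 j [ 54.4  66.1  80.6   2.7 -92.4  -5.5]
```

Request:
{"method": "carry_out", "body": {"steps": [[[-15,-30,-15],0],[[-30,-60,-30],0]]}}

```text
time_s: 16.6
tcp_pos: [0.6841, 0.7322, 0.2297]
ee_rot: [[0.746, -0.641, 0.182], [-0.666, -0.728, 0.162], [0.029, -0.242, -0.97]]
wrist_force: [-0.2, 0.9, 0.9]
gripper_width: 0.006
```

Request:
{"method": "carry_out", "body": {"steps": [[[-15,-30,-15],0],[[-30,-60,-30],0]]}}

```text
time_s: 16.8
tcp_pos: [0.651, 0.7601, 0.2639]
ee_rot: [[0.746, -0.632, 0.208], [-0.665, -0.722, 0.19], [0.03, -0.28, -0.959]]
wrist_force: [0.3, -0.1, 0.6]
gripper_width: 0.004
```

Request:
{"method": "carry_out", "body": {"steps": [[[-15,-30,-10],0],[[-30,-60,-20],0]]}}

```text
time_s: 17.0
tcp_pos: [0.6241, 0.789, 0.2817]
ee_rot: [[0.747, -0.623, 0.232], [-0.664, -0.715, 0.22], [0.029, -0.318, -0.948]]
wrist_force: [0.7, 1.1, 0.3]
gripper_width: 0.005
```

Request:
{"method": "carry_out", "body": {"steps": [[[-15,-30,-10],0],[[-30,-60,-20],0]]}}

```text
time_s: 17.2
tcp_pos: [0.5981, 0.8143, 0.2996]
ee_rot: [[0.748, -0.613, 0.255], [-0.663, -0.706, 0.248], [0.028, -0.354, -0.935]]
wrist_force: [-0.4, -0.5, 0.2]
gripper_width: 0.005
```

```bash
python3 -c "
from m import *
st()"
```

```text
t 17.2 tcp [0.5981 0.8143 0.2996] xp,yp(mm) 446.3 490.0 xang -41.57 z [ 0.2546  0.2481 -0.9347] F [-0.4 -0.5  0.2] w 0.005135071830320247 j [ 64.9  61.6  80.7   7.2 -89.5 -15. ]
```

Request:
{"method": "carry_out", "body": {"steps": [[[-8,-30,-10],0],[[-16,-60,-20],0]]}}

```text
time_s: 17.4
tcp_pos: [0.5865, 0.8255, 0.3227]
ee_rot: [[0.749, -0.602, 0.277], [-0.663, -0.696, 0.277], [0.026, -0.391, -0.92]]
wrist_force: [-0.4, -0.2, -0.0]
gripper_width: 0.004
```

Request:
{"method": "carry_out", "body": {"steps": [[[-8,-30,-10],0],[[-16,-60,-20],0]]}}

```text
time_s: 17.6
tcp_pos: [0.575, 0.8345, 0.3479]
ee_rot: [[0.749, -0.591, 0.3], [-0.663, -0.683, 0.306], [0.024, -0.428, -0.903]]
wrist_force: [0.2, -0.4, 0.3]
gripper_width: 0.006
```

Request:
{"method": "carry_out", "body": {"steps": [[[-8,-30,-8],0],[[-16,-60,-16],0]]}}

```text
time_s: 17.8
tcp_pos: [0.5642, 0.8449, 0.3693]
ee_rot: [[0.749, -0.579, 0.321], [-0.662, -0.67, 0.336], [0.021, -0.464, -0.885]]
wrist_force: [-0.2, -0.2, -0.4]
gripper_width: 0.004
```

Request:
{"method": "carry_out", "body": {"steps": [[[-8,-30,-8],0],[[-16,-60,-16],0]]}}

```text
time_s: 18.0
tcp_pos: [0.5531, 0.8536, 0.3919]
ee_rot: [[0.75, -0.566, 0.341], [-0.661, -0.656, 0.364], [0.018, -0.499, -0.866]]
wrist_force: [0.3, 0.6, 0.5]
gripper_width: 0.005
```

Request:
{"method": "carry_out", "body": {"steps": [[[-8,-30,-8],0],[[-16,-60,-16],0]]}}

```text
time_s: 18.2
tcp_pos: [0.5417, 0.8603, 0.4166]
ee_rot: [[0.752, -0.552, 0.361], [-0.659, -0.641, 0.393], [0.014, -0.533, -0.846]]
wrist_force: [-0.3, 0.7, -0.3]
gripper_width: 0.007
```

Request:
{"method": "carry_out", "body": {"steps": [[[-8,-30,-8],0],[[-16,-60,-16],0]]}}

```text
time_s: 18.4
tcp_pos: [0.5303, 0.8653, 0.4426]
ee_rot: [[0.754, -0.537, 0.379], [-0.657, -0.625, 0.421], [0.011, -0.566, -0.824]]
wrist_force: [-0.6, -0.5, -0.5]
gripper_width: 0.006
```

```bash
python3 -c "
from m import *
st()"
```

```text
t 18.4 tcp [0.5303 0.8653 0.4426] xp,yp(mm) 439.8 574.6 xang -41.1 z [ 0.379   0.421  -0.8241] F [-0.6 -0.5 -0.5] w 0.005508771473977541 j [ 71.3  55.3  80.6  13.  -83.2 -20. ]
```

Request:
{"method": "carry_out", "body": {"steps": [[[-8,-30,-5],0],[[-16,-60,-10],0]]}}

```text
time_s: 18.6
tcp_pos: [0.5215, 0.8725, 0.4629]
ee_rot: [[0.755, -0.521, 0.397], [-0.655, -0.607, 0.449], [0.007, -0.599, -0.801]]
wrist_force: [0.5, 0.2, -0.4]
gripper_width: 0.006
```

Request:
{"method": "carry_out", "body": {"steps": [[[-4,-30,-5],0],[[-8,-60,-10],0]]}}

```text
time_s: 18.8
tcp_pos: [0.5221, 0.8716, 0.4856]
ee_rot: [[0.757, -0.505, 0.413], [-0.653, -0.59, 0.476], [0.003, -0.63, -0.777]]
wrist_force: [-0.4, -0.0, 0.6]
gripper_width: 0.004
```

```bash
cat >> m.py <<'E'
def to(xp,yp,z,q=(0,0,0)):
    "shift (cm, tool axes) from now to TCP at printer-frame mm"
    s=r.sense();c,sn=np.cos(YAW),np.sin(YAW)
    w=np.array([*(PR+np.array([c*xp-sn*yp,sn*xp+c*yp])/1e3),z/1e3])
    return ((w-s["tcp_pos"])@s["ee_rot"]*100).round(2)
E
python3 -c "
from m import *
s=st();R=s['ee_rot'];print(np.degrees(np.arccos(-R[2,2])),np.degrees(np.arctan2(R[1,2],R[0,2])),R.round(3).tolist())
print(to(-180,0,380),to(-180,0,300))"
```

```text
t 18.8 tcp [0.5221 0.8716 0.4856] xp,yp(mm) 439.1 585.0 xang -40.76 z [ 0.4134  0.4756 -0.7765] F [-0.4 -0.   0.6] w 0.003879840159431355 j [ 72.2  53.6  80.6  14.6 -80.6 -20.5]
39.05831420576064 49.00459017014849 [[0.757, -0.505, 0.413], [-0.653, -0.59, 0.476], [0.003, -0.63, -0.777]]
[ 57.81  55.32 -31.04] [ 57.79  60.36 -24.83]
```

Tilt is 39° at azimuth 49°, in line with the printer's x axis at 48.65°. Now I'll twist a quarter turn and go to hover in front of the cover.

Request:
{"method": "carry_out", "body": {"steps": [[[3.2,3.35,-1.4],-5],[[6.4,6.7,-2.8],-10],[[9.6,10,-4.1],-15],[[12.8,13.4,-5.5],-20],[[16,16.8,-6.9],-26],[[19.2,20.1,-8.3],-32],[[22.4,23.5,-9.7],-38],[[25.6,26.8,-11],-44],[[28.9,30.2,-12.4],-50],[[32.1,33.5,-13.8],-56],[[35.3,36.9,-15.2],-62],[[38.5,40.2,-16.6],-68],[[41.7,43.6,-17.9],-74],[[44.9,46.9,-19.3],-80],[[48.1,50.3,-20.7],-86],[[51.4,53.7,-22.1],-90],[[54.6,57,-23.5],-90],[[57.8,60.4,-24.8],-90],[[57.8,60.4,-24.8],-90],[[57.8,60.4,-24.8],-90]]}}

```text
time_s: 20.8
tcp_pos: [0.552, 0.0165, 0.2997]
ee_rot: [[0.507, 0.755, 0.416], [0.588, -0.655, 0.474], [0.63, 0.005, -0.776]]
wrist_force: [1.3, -0.4, -0.4]
gripper_width: 0.003
```

```bash
python3 -c "
from m import *
s=st();R=s['ee_rot'];print(np.degrees(np.arccos(-R[2,2])),np.degrees(np.arctan2(R[1,2],R[0,2])),R.round(3).tolist())
print(to(-185,0,200),to(-185,0,106),to(-150,0,106))"
```

```text
t 20.8 tcp [0.552  0.0165 0.2997] xp,yp(mm) -183.0 -2.5 xang 49.25 z [ 0.4159  0.4738 -0.7762] F [ 1.3 -0.4 -0.4] w 0.0034594561763905594 j [  0.2   3.5  -9.7 -35.6 -54.3 154.4]
39.08309099428942 48.72271266069452 [[0.507, 0.755, 0.416], [0.588, -0.655, 0.474], [0.63, 0.005, -0.776]]
[-6.44 -0.29  7.61] [-12.37  -0.34  14.91] [-9.65 -0.31 17.12]
```

Request:
{"method": "carry_out", "body": {"steps": [[[-3.2,-0.1,3.9],0],[[-6.4,-0.1,7.7],0],[[-9.6,-0.2,11.6],0],[[-12.9,-0.2,15.5],0],[[-12.9,-0.2,15.5],0],[[-11,-0.2,17.1],0],[[-9.4,-0.2,18.4],0],[[-8.2,-0.15,19.4],0],[[-7,-0.15,20.4],0],[[-5.8,-0.1,21.3],0],[[-4.5,-0.1,22.3],0],[[-3.3,-0.1,23.3],0],[[-2.1,-0.1,24.3],0],[[-0.9,-0.1,25.3],0],[[-0.9,-0.1,25.3],0]], "gripper": 1}}

```text
time_s: 22.3
tcp_pos: [0.6533, 0.1345, 0.099]
ee_rot: [[0.503, 0.757, 0.417], [0.589, -0.653, 0.476], [0.632, 0.006, -0.775]]
wrist_force: [0.5, 0.1, 0.1]
gripper_width: 0.998
```

```bash
python3 - <<'E'
from m import *
s=st();print(to(-15,-1.5,98),to(-2,-1.5,98),to(3,-1.5,98))
im=[r.capture(c)[:,:,::-1].copy() for c in("scene","top")]
cv2.imwrite("pics/g3.png",np.hstack([cv2.resize(im[0][160:380,400:620],(400,400)),cv2.resize(im[1][70:290,80:300],(400,400))]))
E
```

```text
t 22.3 tcp [0.6533 0.1345 0.099 ] xp,yp(mm) -27.4 -0.6 xang 49.49 z [ 0.4169  0.4757 -0.7746] F [0.5 0.1 0.1] w 0.997975896423362 j [ 10.5  24.6 -10.1 -47.9 -31.8 165.2]
[0.9  0.1  0.86] [1.9  0.11 1.69] [2.29 0.12 2.  ]
```

View pics/g3.png

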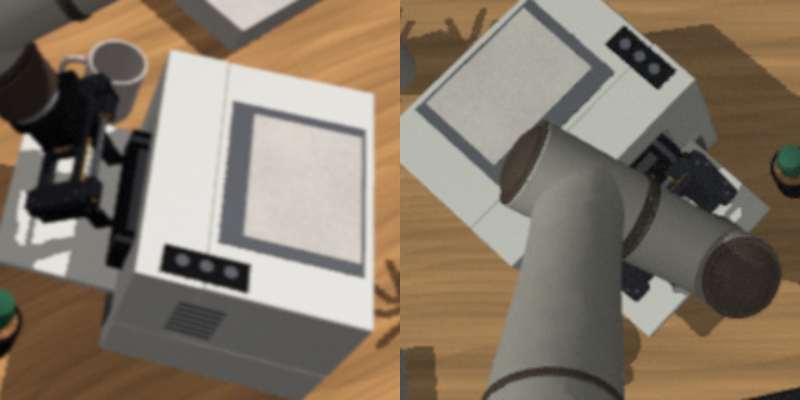

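The cartridge is entering the bay squarely between the two fingertips, with the gripper body clear of the roof front. Continue gently to the stop.

Request:
{"method": "carry_out", "body": {"steps": [[[0.9,0.1,0.85],0],[[1.5,0.1,1.35],0],[[1.9,0.1,1.7],0],[[2.1,0.1,1.85],0],[[2.1,0.1,1.85],0]]}}

```text
time_s: 22.9
tcp_pos: [0.6713, 0.1538, 0.0973]
ee_rot: [[0.505, 0.756, 0.416], [0.588, -0.654, 0.475], [0.632, 0.005, -0.775]]
wrist_force: [-1.4, -0.3, 0.3]
gripper_width: 0.996
```

```bash
python3 - <<'E'
from m import *
s=st();print(to(2.5,-1.5,98),to(6,-1.5,98))
E
```

```text
t 22.9 tcp [0.6713 0.1538 0.0973] xp,yp(mm) -1.1 -1.4 xang 49.37 z [ 0.4161  0.475  -0.7754] F [-1.4 -0.3  0.3] w 0.9962647493066442 j [ 12.5  26.1  -8.1 -46.4 -31.  162.1]
[0.32 0.01 0.17] [0.59 0.02 0.39]
```

Request:
{"method": "carry_out", "body": {"steps": [[[0.15,0,0.1],0],[[0.3,0,0.2],0],[[0.3,0,0.2],0]]}}

```text
time_s: 23.2
tcp_pos: [0.6736, 0.1565, 0.0974]
ee_rot: [[0.505, 0.756, 0.416], [0.588, -0.654, 0.475], [0.631, 0.005, -0.776]]
wrist_force: [-3.1, -1.9, -1.5]
gripper_width: 0.998
```

Request:
{"method": "carry_out", "body": {"steps": [[[0.1,0,0.07],0],[[0.2,0,0.15],0],[[0.2,0,0.15],0]]}}

```text
time_s: 23.5
tcp_pos: [0.6743, 0.1577, 0.0972]
ee_rot: [[0.506, 0.756, 0.414], [0.589, -0.654, 0.475], [0.63, 0.004, -0.776]]
wrist_force: [-4.5, -4.5, 2.3]
gripper_width: 1.001
```

```bash
python3 -c "
from m import *
st()"
```

```text
t 23.5 tcp [0.6743 0.1577 0.0972] xp,yp(mm) 3.8 -1.0 xang 49.3 z [ 0.4145  0.4746 -0.7765] F [-4.5 -4.5  2.3] w 1.0012299898245176 j [ 13.   26.4  -7.7 -46.  -30.9 161.3]
```

Request:
{"method": "carry_out", "body": {"steps": [[[0.15,0,0.12],0],[[0.3,0,0.25],0],[[0.4,0,0.32],0],[[0.4,0,0.32],0]]}}

```text
time_s: 23.9
tcp_pos: [0.6747, 0.1586, 0.0969]
ee_rot: [[0.509, 0.756, 0.411], [0.59, -0.655, 0.473], [0.627, 0.002, -0.779]]
wrist_force: [-15.4, -13.6, 9.7]
gripper_width: 1.001
```

```bash
python3 -c "
from m import *
st()"
```

```text
t 23.9 tcp [0.6747 0.1586 0.0969] xp,yp(mm) 4.7 -0.7 xang 49.2 z [ 0.4113  0.473  -0.7792] F [-15.4 -13.6   9.7] w 1.0006979784635301 j [ 13.2  26.5  -7.6 -45.5 -30.9 160.6]
```

Home: the push meets a firm stop at about 20 N, with the fingertip at about x=+11 mm. Backing straight out.

Request:
{"method": "carry_out", "body": {"steps": [[[-1.3,0,-1.2],0],[[-4.4,0,-3.9],0],[[-7.8,-0.1,-6.7],0],[[-11.2,-0.1,-9.4],0],[[-14.3,-0.1,-12],0],[[-17,-0.1,-14.1],0],[[-17,-0.1,-14.1],0]]}}

```text
time_s: 24.6
tcp_pos: [0.534, -0.0017, 0.1165]
ee_rot: [[0.53, 0.746, 0.403], [0.592, -0.666, 0.454], [0.607, -0.001, -0.795]]
wrist_force: [1.0, 0.6, 0.7]
gripper_width: 1.005
```

```bash
python3 - <<'E'
from m import *
s=st();R=s["ee_rot"];c,sn=np.cos(YAW),np.sin(YAW)
a=np.arccos(-R[2,2]);print(np.degrees(a),np.degrees(np.arctan2(R[1,2],R[0,2])))
print("down",to(-215,0,46.5))
for ph in np.radians([0,0,10,20,30,40,51,60,70,80,85,90]):
    if ph<.9: T=np.array([-150*np.cos(ph)-12*np.sin(ph)+12.6,80+150*np.sin(ph)-12*np.cos(ph)-15.5])
    else: T=np.array([-130*np.cos(ph)-12*np.sin(ph),80+130*np.sin(ph)-12*np.cos(ph)])
    T=T-[7.4,6]; print(int(np.degrees(ph)+.5),T.round(1),to(T[0],0,T[1]))
im=[]
for k in("scene","top"):
    A=r.capture(k)[:,:,::-1].copy()
    q=proj(k,tf(box(.01,.07,-.09,.09,.078,.123),*PR,YAW)).astype(int)
    for i in range(8):
        for j in(1,2,4):
            if not i&j: cv2.line(A,tuple(q[i]),tuple(q[i|j]),(0,255,0),1)
    im.append(A)
    print(k,[(np.round(d["centre"],3).tolist(),round(d["confidence"],2)) for d in r.place_of(k,"long_cartridge")])
cv2.imwrite("pics/g4.png",np.hstack([cv2.resize(im[0][160:380,400:620],(400,400)),cv2.resize(im[1][70:290,80:300],(400,400))]))
E
```

```text
t 24.6 tcp [ 0.534  -0.0017  0.1165] xp,yp(mm) -208.5 -1.1 xang 48.19 z [ 0.4034  0.4535 -0.7947] F [1.  0.6 0.7] w 1.0050263321140782 j [ -4.8  15.4 -20.6 -48.6 -40.4 177.4]
37.37236450701921 48.34297605472638
down [-4.76 -0.09  5.17]
0 [-144.8   46.5] [ 0.82 -0.14  9.43]
0 [-144.8   46.5] [ 0.82 -0.14  9.43]
10 [-144.6   72.7] [ 2.42 -0.15  7.36]
20 [-139.9   98.5] [ 4.37 -0.15  5.6 ]
30 [-130.7  123.1] [ 6.59 -0.16  4.2 ]
40 [-117.4  145.7] [ 9.01 -0.17  3.21]
51 [-98.5 167.5] [11.84 -0.19  2.62]
60 [-82.8 180.6] [13.88 -0.2   2.54]
70 [-63.1 192.1] [16.14 -0.22  2.82]
80 [-41.8 199.9] [18.32 -0.23  3.49]
85 [-30.7 202.5] [19.35 -0.24  3.96]
90 [-19.4 204. ] [20.34 -0.25  4.53]
scene [([0.191, -0.288, -0.001], 0.93), ([0.586, -0.579, 0.001], 0.56)]
top [([0.195, -0.287, -0.001], 0.73), ([0.588, -0.582, 0.001], 0.65), ([0.7, 0.184, 0.08], 0.62)]
```

View pics/g4.png

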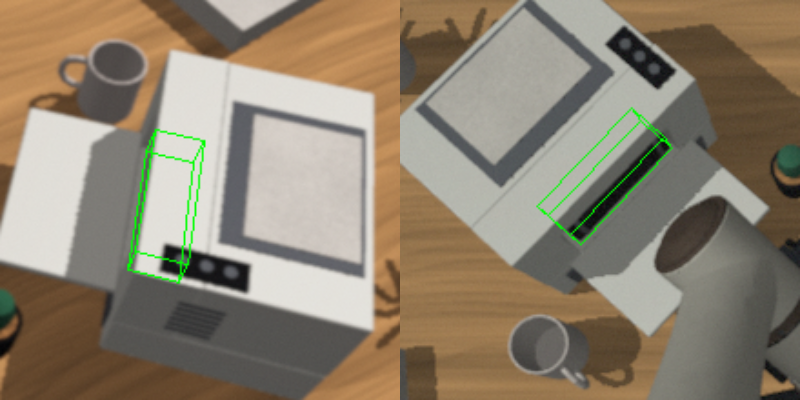

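The cartridge is in the bay on the predicted home outline; the network puts it at (0.700, 0.184) against a predicted (0.697, 0.1855). Mug and cactus are unmoved. Joint 6 is at its limit, so I'll lift and take a half turn before closing the cover.

Request:
{"method": "carry_out", "body": {"steps": [[[1.5,0,-2],5],[[3,0,-4],11],[[4.9,0,-6.4],18],[[4.9,0,-6.4],26],[[4.9,0,-6.4],34],[[4.9,0,-6.4],42],[[4.9,0,-6.4],50],[[4.9,0,-6.4],58],[[4.9,0,-6.4],66],[[4.9,0,-6.4],74],[[4.9,0,-6.4],82],[[4.9,0,-6.4],90],[[4.9,0,-6.4],90]]}}

```text
time_s: 26.1
tcp_pos: [0.536, 0.0017, 0.1951]
ee_rot: [[0.749, -0.528, 0.399], [-0.662, -0.594, 0.457], [-0.004, -0.607, -0.795]]
wrist_force: [-0.9, -0.7, 0.1]
gripper_width: 0.999
```

Request:
{"method": "carry_out", "body": {"steps": [[[0,0,0],8],[[0,0,0],16],[[0,0,0],24],[[0,0,0],32],[[0,0,0],40],[[0,0,0],48],[[0,0,0],56],[[0,0,0],64],[[0,0,0],72],[[0,0,0],80],[[0,0,0],88],[[0,0,0],90],[[0,0,0],90]]}}

```text
time_s: 27.4
tcp_pos: [0.5364, 0.0024, 0.195]
ee_rot: [[-0.526, -0.751, 0.399], [-0.596, 0.66, 0.457], [-0.607, 0.003, -0.795]]
wrist_force: [-0.1, 0.7, 1.0]
gripper_width: 1.002
```

```bash
cat >> m.py <<'E'
def arc():
    for ph in np.radians([0,10,20,30,40,51,60,70,80,85,90]):
        if ph<.9: T=np.array([-150*np.cos(ph)-12*np.sin(ph)+12.6,80+150*np.sin(ph)-12*np.cos(ph)-15.5])
        else: T=np.array([-130*np.cos(ph)-12*np.sin(ph),80+130*np.sin(ph)-12*np.cos(ph)])
        T=T-[7.4,6]; print(int(np.degrees(ph)+.5),T.round(1),to(T[0],0,T[1]))
E
python3 - <<'E'
from m import *
s=st();R=s["ee_rot"]
print(np.degrees(np.arccos(-R[2,2])),np.degrees(np.arctan2(R[1,2],R[0,2])))
print("down",to(-215,0,120),to(-215,0,46.5),to(-165,0,46.5)); 
E
```

```text
t 27.4 tcp [0.5364 0.0024 0.195 ] xp,yp(mm) -203.9 -0.1 xang -131.42 z [ 0.3987  0.4573 -0.7949] F [-0.1  0.7  1. ] w 1.0024341520526265 j [ -2.3   8.9 -17.3 -40.9 -46.2 -14.6]
37.35183785124326 48.91425813837642
down [ 5.43 -0.01  5.28] [ 9.89 -0.03 11.13] [ 5.92 -0.03 14.16]
```

Request:
{"method": "carry_out", "body": {"steps": [[[2.7,0,2.6],0],[[5.4,0,5.3],0],[[7.7,0,8.2],0],[[9.9,0,11.1],0],[[8.2,0,12.4],0],[[6.5,0,13.7],0],[[6.5,0,13.7],0]]}}

```text
time_s: 28.1
tcp_pos: [0.5585, 0.028, 0.0461]
ee_rot: [[-0.522, -0.754, 0.398], [-0.599, 0.657, 0.458], [-0.607, 0.001, -0.795]]
wrist_force: [-1.1, 0.1, -0.1]
gripper_width: 0.998
```

```bash
python3 - <<'E'
from m import *
s=st();arc()
E
```

```text
t 28.1 tcp [0.5585 0.028  0.0461] xp,yp(mm) -170.1 0.2 xang -131.08 z [ 0.398   0.4584 -0.7947] F [-1.1  0.1 -0.1] w 0.9980761070832747 j [ -3.1  23.9 -19.8 -56.4 -35.1   6.5]
0 [-144.8   46.5] [-2.03 -0.04  1.5 ]
10 [-144.6   72.7] [-3.64 -0.03 -0.57]
20 [-139.9   98.5] [-5.58 -0.03 -2.33]
30 [-130.7  123.1] [-7.8  -0.04 -3.73]
40 [-117.4  145.7] [-10.23  -0.04  -4.72]
51 [-98.5 167.5] [-13.06  -0.05  -5.31]
60 [-82.8 180.6] [-15.1   -0.06  -5.39]
70 [-63.1 192.1] [-17.36  -0.07  -5.11]
80 [-41.8 199.9] [-19.53  -0.08  -4.44]
85 [-30.7 202.5] [-20.57  -0.09  -3.96]
90 [-19.4 204. ] [-21.56  -0.09  -3.4 ]
```

Request:
{"method": "carry_out", "body": {"steps": [[[-1,0,0.8],0],[[-2,0,1.5],0],[[-2.8,0,0.5],0],[[-3.6,0,-0.6],0],[[-4.6,0,-1.5],0],[[-5.6,0,-2.3],0],[[-7.8,0,-3.7],0],[[-10.2,0,-4.7],0],[[-13,0,-5.3],0],[[-15.1,0,-5.4],0],[[-17.3,0,-5.1],0],[[-19.5,0,-4.4],0],[[-19.5,0,-4.4],0]]}}

```text
time_s: 29.4
tcp_pos: [0.6438, 0.1266, 0.2008]
ee_rot: [[-0.519, -0.756, 0.399], [-0.6, 0.654, 0.46], [-0.609, -0.001, -0.793]]
wrist_force: [-0.1, 0.3, 0.1]
gripper_width: 1.0
```

```bash
python3 - <<'E'
from m import *
s=st();arc()
for c in("scene","top"):
    r.capture(c); print(c,[(np.round(d["centre"],3).tolist(),round(d["confidence"],2)) for d in r.place_of(c,"cover_lip")][:3])
E
```

```text
t 29.4 tcp [0.6438 0.1266 0.2008] xp,yp(mm) -39.7 1.3 xang -130.82 z [ 0.399   0.4597 -0.7934] F [-0.1  0.3  0.1] w 0.999549042514329 j [ 13.   16.4  -8.2 -34.8 -38.9 -31.5]
0 [-144.8   46.5] [17.73 -0.02  5.84]
10 [-144.6   72.7] [16.12 -0.03  3.77]
20 [-139.9   98.5] [14.18 -0.04  2.01]
30 [-130.7  123.1] [11.95 -0.05  0.62]
40 [-117.4  145.7] [ 9.52 -0.06 -0.36]
51 [-98.5 167.5] [ 6.7  -0.08 -0.94]
60 [-82.8 180.6] [ 4.65 -0.09 -1.02]
70 [-63.1 192.1] [ 2.4  -0.11 -0.74]
80 [-41.8 199.9] [ 0.22 -0.13 -0.06]
85 [-30.7 202.5] [-0.81 -0.14  0.41]
90 [-19.4 204. ] [-1.8  -0.15  0.98]
scene [([0.658, 0.141, 0.226], 0.96)]
top [([0.658, 0.14, 0.226], 0.96)]
```

Request:
{"method": "carry_out", "body": {"steps": [[[-0.8,0,0.4],0],[[-1.5,0,0.8],0],[[-1.8,0,1],0],[[-2.1,0,1.2],0],[[-2.1,0,1.2],0]]}}

```text
time_s: 30.1
tcp_pos: [0.6581, 0.1424, 0.2023]
ee_rot: [[-0.522, -0.754, 0.398], [-0.599, 0.656, 0.458], [-0.607, 0.001, -0.795]]
wrist_force: [-3.6, -3.2, 1.9]
gripper_width: 1.0
```

Request:
{"method": "carry_out", "body": {"steps": [[[-0.15,0,0.12],0],[[-0.3,0,0.25],0],[[-0.3,0,0.25],0]]}}

```text
time_s: 30.4
tcp_pos: [0.6587, 0.143, 0.2022]
ee_rot: [[-0.524, -0.755, 0.395], [-0.601, 0.656, 0.456], [-0.603, 0.002, -0.797]]
wrist_force: [-12.2, -9.9, 8.1]
gripper_width: 0.998
```

```bash
python3 - <<'E'
from m import *
s=st()
for c in("scene","top"):
    r.capture(c); print(c,[(np.round(d["centre"],3).tolist(),round(d["confidence"],2)) for d in r.place_of(c,"cover_lip")][:3])
E
```

```text
t 30.4 tcp [0.6587 0.143  0.2022] xp,yp(mm) -17.5 0.9 xang -131.08 z [ 0.395   0.4563 -0.7974] F [-12.2  -9.9   8.1] w 0.9980063164137724 j [ 14.8  17.7  -6.5 -33.  -38.6 -34.6]
scene [([0.671, 0.153, 0.231], 0.72)]
top [([0.67, 0.156, 0.227], 0.78), ([0.765, -0.191, -0.001], 0.47)]
```

The cover is shut against a firm stop at about 16 N, with the lip back at (0.671, 0.155). Retreat and check.

Request:
{"method": "carry_out", "body": {"steps": [[[1.5,0,-1.2],0],[[4.5,0,-3.5],0],[[8.5,0,-6.5],0],[[12,0,-9.2],0],[[13,0,-13],0],[[13,0,-17],0],[[13,0,-20],0],[[13,0,-20],0]]}}

```text
time_s: 31.4
tcp_pos: [0.5127, -0.028, 0.2879]
ee_rot: [[-0.52, -0.753, 0.404], [-0.601, 0.658, 0.454], [-0.607, -0.007, -0.794]]
wrist_force: [0.8, 0.7, 0.1]
gripper_width: 0.996
```

```bash
python3 - <<'E'
from m import *
s=st()
im={}
for c in("scene","top"):
    im[c]=r.capture(c)[:,:,::-1].copy()
    for t in "cover_lip short_cartridge mug mouse stapler pen_cup".split(): print(c,t,[(np.round(d["centre"],3).tolist(),round(d["confidence"],2)) for d in r.place_of(c,t)][:2])
mp=masks("printer",[.76,.24,.1])
print(fit(mp,lambda p:printer([*PR,YAW,p[0]]),[.05],[.05]),{c:fit({c:mp[c]},lambda p:printer([*PR,YAW,p[0]]),[.05],[.05])[0] for c in mp})
cv2.imwrite("pics/g5.png",np.hstack([cv2.resize(im["scene"],(400,300)),cv2.resize(im["top"],(400,300))]))
E
```

```text
t 31.4 tcp [ 0.5127 -0.028   0.2879] xp,yp(mm) -242.4 -2.5 xang -130.85 z [ 0.4036  0.4541 -0.7943] F [0.8 0.7 0.1] w 0.9955945248419924 j [ -5.4   1.7 -12.5 -35.7 -57.1 -20.7]
scene cover_lip [([0.672, 0.152, 0.231], 0.93)]
scene short_cartridge [([0.616, -0.305, -0.003], 0.83)]
scene mug [([0.474, 0.268, -0.001], 0.63)]
scene mouse [([0.382, -0.193, 0.0], 0.92)]
scene stapler [([0.396, -0.023, -0.002], 0.56)]
scene pen_cup [([0.766, -0.19, 0.002], 0.87)]
top cover_lip [([0.673, 0.153, 0.229], 0.74)]
top short_cartridge [([0.612, -0.312, 0.006], 0.69)]
top mug [([0.472, 0.263, 0.001], 0.88)]
top mouse []
top stapler [([0.389, -0.023, -0.001], 0.7)]
top pen_cup [([0.765, -0.193, 0.002], 0.82)]
(array([-0.75]), np.float64(0.05491023663075256)) {'scene': array([-0.75]), 'top': array([0.05])}
```

View pics/g5.png

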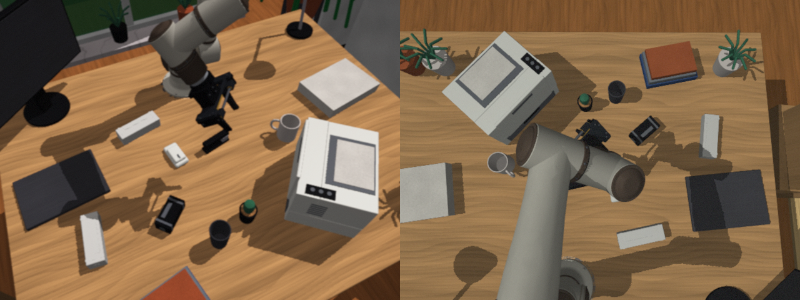

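The cover is shut, everything else stands where it was, and the robot is clear of all of it. Handing in.

```bash
python3 -c "
from station import r
print(r.finish_job())"
```

```text
the job is handed in; nothing more can be done
None
```

The printer is loaded and the job is handed in, after about 31 s of the 72 s allowed. I pulled the cover fully down and laid the long black cartridge flat on it. I then pushed the cartridge into the bay until it met the stop, at about 20 N, and pushed the cover back up until it met its own stop, at about 16 N.

The moves only shift and twist the tool, and with it pointing straight down the gripper's body would have hit the printer before the cartridge was home. I held the arm against its reach limit over many short calls until the tool had tilted about 39°. That let it push the cartridge home and lift the cover from below.

- **Cartridge:** before the cover closed, the top camera's network put it at (0.700, 0.184), against a computed home of (0.697, 0.186). The scene camera did not report it in the bay.
- **Cover:** both cameras put the lip at about (0.672, 0.153, 0.230). That matches shut to within the few millimetres the networks are good for.
- **Other things:** the short cartridge, mug, stapler and pen cup read the same places as at the start, within measuring error. The mouse did too in the scene view, but the top view missed it. The networks never reported the cactus, so I judged it unmoved by eye.
- **Failed check:** my last silhouette fit of the cover angle gave nothing usable; the angle ran off or stayed at its starting value. The shut reading rests on the lip position, the firm stop and the pictures.

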